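# Open the double-latched hood of a board test fixture

## Robot

A 6-joint arm with a two-finger parallel gripper is mounted at the origin on the work surface. World frame = base frame: x ahead of the robot, y to its left, z up, the work surface at z = 0. Lengths are in mm, angles in rad, forces in N, time in s.
With the tool pointing down it reaches from about 350 to 875 mm from the base axis. Payload 4.2 kg.
Tool frame: the origin (TCP) lies midway between the tips of the shut fingers; the grasp point (between the pads) lies 19 mm behind it (arm.grasp_offset is the distance from the TCP to the grasp point, in mm); z points along the fingers, y is the line along which they close (so a half turn about z gives the same grasp; the last joint's range is limited). The gripper opens to 85 mm and grips with 20 to 120 N. Pads are 22 mm wide; open, the fingers measure 114 mm over their backs; the gripper's body (76 mm by 85 mm) begins 54 mm behind the grasp point. The pads swing forward as they close: fully open they stand 13 mm farther back than shut.
Start: joints at [1.58, 0.385, 0.008, 0, -1.194, -0.259], TCP at [154.475, 605.588, 231.312] pointing down, gripper open.
Joint ranges: [-3.14, 3.14], [-1.21, 2.06], [-1.07, 1.41], [-3.16, 2.05], [-2.99, -0.16], [-3.1, 3.1]. Speed limits (rad/s): [2.79, 2.79, 3.14, 3.14, 3.14, 3.14].

## Interface

Orientations are given as a unit quaternion [x, y, z, w].
In Python, from bench import arm gives the robot as it stands. The module is installed in compiled form; this text tells all that it offers.
- The arm moves only by the tool servo_tool, never from a script. Its argument "increments" is a list of rows, each a list of 7 numbers: the opening, from 0 (shut) to 1 (fully open), then the shift along the tool's x, y, z in m, then the turn, a rotation vector about the tool's x, y, z in degrees. In form: [[grip, x, y, z, ax, ay, az], ...]. A call has 1 to 12 rows; each row is the pose to reach, as a shift and turn from the pose commanded when the call began, along the tool's axes at that moment; what a row does not reach only later rows make up. A row lasts 1/8 s, in which the tool goes at most 62.5 mm and 10.7 degrees, less where a joint would pass 70% of its speed; a pose out of reach is approached as far as the arm can. A call with a gripper value outside its range is refused whole. The fingers move at their own pace and stop on an object; the grip force is fixed at half the most. Time passes only in rows, so rows that repeat a pose let the fingers close. It gives the time, the measured TCP pose, the force, the opening and the grip force at its end, in the units of the state.
- arm.read_state(): the state, without advancing time (a new reading comes with each control period).
- arm.get_image(name): name is "scene" or "top" or "wrist"; returns a dict with "color" (400x640x3 uint8, red, green, blue), "fx", "fy", "cx", "cy" (pixels), "k1" (the pictures are not rectified: a ray, as slopes to the right and down, at radius r is drawn at 1 + k1 r^2 times it, then the intrinsics apply), "rvec" (rotation vector, rad) and "tvec" (3), from world to camera coordinates, as OpenCV has them; the wrist camera has in their place "hand_eye" (4x4, takes a point from camera to tool coordinates, whose origin is the TCP and whose axes are the flange's). Camera axes: x right, y down, z forward; pixel columns grow to the right and rows downward; lengths in mm; the calibration is good to about 2 mm. A picture is of the moment at which its call begins: read the wrist's pose just before it. There is no depth.
- arm.job_done(): hands the job in; it is judged then, once.
Trained networks look in the newest picture that a camera, given by its name, has taken for a name from the list of things; names that differ only in an ending like _2 or _b are one class to them, and where a whole thing is asked for, a point or a joint stands for the part that bears it (a point fixed in the world has none). Each returns a list of dicts, best first, with "p" (0 to 1); they miss things now and then, are a little off and sometimes report something else, mostly with a low value. They report only what shows in the picture. A call takes as long as a camera call.
- arm.look_for(camera, thing): "box" ([centre column, centre row, width, height] in pixels, round what is visible of it).
- arm.spot_point(camera, thing): "centre" ([column, row] in pixels: a listed point, or the origin of a listed thing).
The state is a dict: "clock": time; "joints": joint angles; "joint_vel": joint speeds; "joint_efforts": joint torques, N m; "position": TCP position; "ee_rot": TCP orientation; "contact_force": force on the tool from outside, world axes, zero at the start; "wrist_torque": the same for the moment, N m; "gripper_width": finger opening in mm; "grasp_force": force on a finger pad.
Only numpy, scipy, OpenCV 4.12 (cv2) and the standard library are available. Lean on these libraries where they do the work, as an engineer would, in place of code of your own. Each camera call takes 0.05 s, during which the arm holds its last target. There are 200 camera calls.

## Task

Open the test fixture so that the circuit board in it can be taken out: swing the clamp arm clear of the hood, lift the hood's front edge until its safety catch stops it, feel under the edge for the sprung catch (anywhere along the front), push it inwards and swing the hood up until it stands fully open. Never force the hood against the catch, and leave the board and the things around the fixture where they are.

Things in the scene. Friction and masses are not known exactly. Their poses are not given: they have to be found in the camera images.
- fixture: board test fixture fixed to the bench: black plinth 140 x 224 x 50 mm under a grey sheet-metal hood. Origin on the table at its middle; x points from its front (robot's side) to its hinge, y left, z up. Plinth spans x -30 to +110 mm. The clamp arm's post, 28 mm thick, is at x -20, y -155. Closed hood spans x -110 to +115, y -120 to +120, z 45 to 127 mm
- hood (a joint): hood angle, rad: 0 closed, 1.5 open to its stop (about upright). Hollow hood of 4 to 5 mm sheet, open below, about 0.7 kg. Stiff hinge: it stays at any angle it is left at; lifting it at the front edge takes 8 to 11 N. It cannot rise while the clamp arm lies over it; then the hidden safety catch stops it at about 0.22 (front edge raised about 47 mm)
- hood_edge (a point): middle of the lower edge of the hood's front skirt, on its outer face: the place to pry or lift from below. Closed, it is 220 mm before and 15 mm below the hinge line (z 45 mm); moves with the hood. Skirt 240 mm wide, 4 mm thick, 80 mm high. Below it is free space to the table, and behind for 44 mm but for the catch; its ends are clear of it
- hood_hinge (a point): middle of the hood's hinge line, which runs along the fixture's y, at z 60 mm, 110 mm behind the fixture's origin; it does not move
- catch_zone (a point): where the hidden sprung catch may be: this point, fixture x -102, y 0, z 73 mm, 8 mm behind the closed hood's front face, is the middle of the range of its paddle's front face. The paddle, an upright steel plate 24 mm wide, z 47 to 100 mm, is centred up to 50 mm left or right of here, at an unseen place that differs each time. 36 mm further in is a rail across the front, 44 mm high
- catch_push (a point): 20 mm further in (+x) than catch_zone: the end of the catch's travel. Pushed in towards here the paddle gives against a spring (4 N at first, 8 N at the stop) and springs back when let go; sideways it is rigid. Pushed in 10 mm or more it frees the hood: hold it in while raising the hood past 0.28 rad. The skirt covers it until the hood is lifted
- swing_arm (a joint): primary latch, rad: a flat steel clamp arm 18 mm wide, 10 mm thick, underside z 128 mm, pivoting on a post right of the hood. At 0 it lies over the hood pointing to the fixture's +y and holds it shut; it swings away from the front, clockwise from above, to point to +x at 1.57 (stop 1.6); clear of the hood from 1.4. About 1.5 N at the knob; stays where left; starts at 0 to 0.25
- clamp_knob (a point): upright black knob at the clamp arm's free end, 18 mm across, 105 mm from the pivot; this point is on its axis, 158 mm above the table; the knob spans z 138 to 177 mm
- clamp_pivot (a point): top of the clamp arm's pivot, on its vertical axis, z 138 mm, fixture x -20, y -155 mm
- board: green circuit board 82 x 120 x 4 mm lying in the nest inside the fixture, hidden while the hood is shut; origin at the centre of its underside; leave it alone
- meter: red and black multimeter 170 x 85 x 44 mm lying on the bench; origin under its centre; bystander
- driver: screwdriver 180 mm long with a green handle, lying beside the fixture on its left; bystander
- spray_can: upright spray can 64 mm across, 170 mm high; origin under its centre; bystander
- flux_jar: small jar 60 mm across, 60 mm high; origin under its centre; bystander

How it is judged (in metres and radians):
On the way, in this order (a step that is already met when the one before it is completed fails the run):
1. the clamp arm is swung clear of the hood while the hood is still down (value of joint swing_arm above 1.3 rad and value of joint hood below 0.06 rad), for 0.1 s.
2. the hood's front edge is lifted part way, up to the safety catch (value of joint hood between 0.13 and 0.26 rad), for 0.3 s.
At the end, for the whole second after the job is handed in: The hood stands open, at 1.25 rad or more, and still; the clamp arm is at 1.3 rad or more; the board and the four bystanders (meter, screwdriver, spray can, jar) are within 30 mm of where they started (value of joint hood above 1.25 rad and velocity of joint hood between -0.05 and 0.05 rad/s and value of joint swing_arm above 1.3 rad and distance of each of meter, driver, spray_can, flux_jar, board from where it was at the start of the episode below 0.03 m); the robot touches nothing.
It fails at once if the hood or fixture is forced: the robot presses on it with more than 60 N (contact force between any of the fingers, the arm and fixture above 60 N).
It fails at once if the board or a bystander is moved by more than 30 mm (distance of any of meter, driver, spray_can, flux_jar, board from where it was at the start of the episode above 0.03 m).
It also fails if it takes over 72 s, if anything falls off the work surface, if the arm or the gripper's body presses on something with over 40 N, if the wrist force passes 120 N, or if a joint passes its speed limit or range.

## Working session

There is one attempt and no reset: what is moved stays moved. The work goes in short steps, Python scripts to look and compute and a tool call to move; the robot and the scene stay as the last step left them, time stands still between calls to the robot, and variables do not carry over. Pictures are saved under pics/ and viewed, at most 10 in all, crops included, and the job is handed in when it is done.

Besides the shell and the picture viewer there is one more tool, called by a JSON object that holds its "name" and its "arguments". servo_tool: Moves the arm, as the interface text tells. Its arguments: {"type":"object","properties":{"increments":{"type":"array","items":{"type":"array","items":{"type":"number"}}}},"required":["increments"]}

```bash
mkdir -p pics
cat > h.py <<'E'
import numpy as np, cv2
from scipy.spatial.transform import Rotation as R
from bench import arm
def ray(im,px):
    """world origin and direction of pixel"""
    u=np.array([(px[0]-im['cx'])/im['fx'],(px[1]-im['cy'])/im['fy']]);d=u.copy()
    for _ in range(20): d=u/(1+im['k1']*(d@d))
    d=np.r_[d,1]
    if 'rvec' in im and im['rvec'] is not None:
        Rm=cv2.Rodrigues(np.array(im['rvec'],float))[0]
        return -Rm.T@np.ravel(im['tvec']), Rm.T@d
    s=im['state'];T=np.array(im['hand_eye']);Rt=R.from_quat(s['ee_rot']).as_matrix()
    return np.array(s['position'])+Rt@T[:3,3], Rt@T[:3,:3]@d
def atz(im,px,z):
    o,d=ray(im,px);return o+d*(z-o[2])/d[2]
def tri(rays):
    A=0;b=0
    for o,d in rays:
        d=d/np.linalg.norm(d);P=np.eye(3)-np.outer(d,d);A=A+P;b=b+P@o
    p=np.linalg.solve(A,b)
    return p,[np.linalg.norm(np.cross(p-o,d/np.linalg.norm(d))) for o,d in rays]
def get(n):
    s=arm.read_state();im=arm.get_image(n);im['state']=s;return im
def save(im,f): cv2.imwrite('pics/'+f,im['color'][:,:,::-1])
E
python3 - <<'E'
from h import *
np.set_printoptions(precision=1,suppress=True)
ims={n:get(n) for n in('scene','top')}
for n in ims: save(ims[n],n+'0.png')
for t in('clamp_knob','clamp_pivot','hood_edge','hood_hinge','fixture','meter','driver','spray_can','flux_jar'):
    rs=[]
    for n in ims:
        r=arm.spot_point(n,t)
        print(t,n,[(round(q['p'],2),np.round(q['centre'])) for q in r[:2]])
        if r: rs.append(ray(ims[n],r[0]['centre']))
    if len(rs)==2: print('   ',*tri(rs))
print(arm.read_state())
E
```

```text
clamp_knob scene [(0.79, array([329., 194.]))]
clamp_knob top [(0.86, array([326., 193.])), (0.23, array([186., 263.]))]
    [602.3  20.  152. ] [np.float64(0.9380164691774051), np.float64(0.9380164691773678)]
clamp_pivot scene [(0.94, array([286., 204.]))]
clamp_pivot top [(0.63, array([372., 186.]))]
    [617.7 -91.1 143. ] [np.float64(4.835259702166519), np.float64(4.835259702166553)]
hood_edge scene []
hood_edge top [(0.6, array([318., 237.]))]
hood_hinge scene [(0.65, array([366., 247.]))]
hood_hinge top []
fixture scene [(0.68, array([344., 240.]))]
fixture top [(0.73, array([372., 185.])), (0.72, array([308., 202.]))]
    [653.1 -28.3  65.9] [np.float64(76.74897348367269), np.float64(76.74897348367269)]
meter scene [(0.57, array([161., 243.])), (0.33, array([437., 194.]))]
meter top [(0.71, array([485., 224.]))]
    [ 527.1 -417.3   -7.4] [np.float64(0.8256986468418019), np.float64(0.8256986468417437)]
driver scene [(0.47, array([411., 227.]))]
driver top [(0.67, array([241., 214.]))]
    [574.4 257.    0.8] [np.float64(0.15221906182414444), np.float64(0.15221906182411615)]
spray_can scene [(0.72, array([465., 220.]))]
spray_can top []
flux_jar scene [(0.67, array([440., 194.]))]
flux_jar top [(0.61, array([188., 263.]))]
    [441.7 397.    8.5] [np.float64(3.767097136288354), np.float64(3.7670971362883487)]
{'clock': 1.0, 'joints': array([ 1.6,  0.4,  0. ,  0. , -1.2, -0.3]), 'joint_vel': array([-0.,  0., -0., -0., -0., -0.]), 'joint_efforts': array([  0. , -39.2,  18.9,   4.2,  -0. ,   0. ]), 'position': array([154.5, 605.6, 231.3]), 'ee_rot': array([ 1. , -0.1, -0. , -0. ]), 'contact_force': array([0.1, 0.3, 0.6]), 'wrist_torque': array([0., 0., 0.]), 'grasp_force': 0.0, 'gripper_width': 85.21332984756293}
```

View pics/scene0.png

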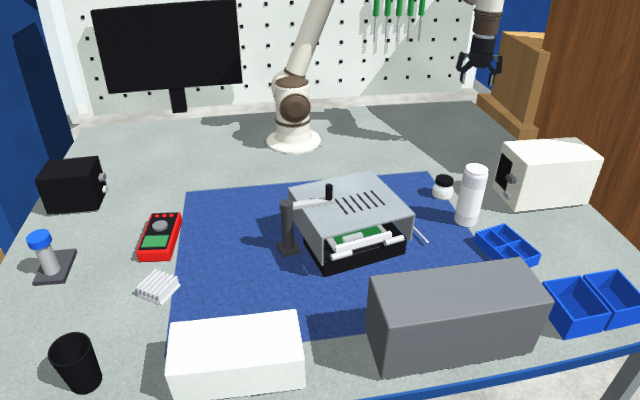

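View pics/top0.png

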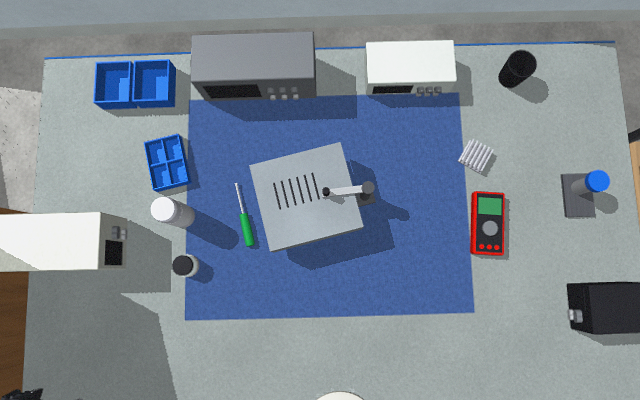

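The scene view (from behind) and the top view agree. The hood's top corners in the top view are about (250,165), (341,143), (363,227) and (271,250). The clamp arm runs from the pivot at (368,187) to the knob at (326,191). The screwdriver, can and jar are on the fixture's left.

Run:
```python
from h import *
np.set_printoptions(precision=1,suppress=True)
im=get('top');sc=get('scene')
g=cv2.cvtColor(im['color'],cv2.COLOR_RGB2HSV)
# hood top mask: grey bright, not blue, in the region
m=((g[:,:,1]<60)&(g[:,:,2]>110)).astype(np.uint8);m[:, :246]=0;m[:,400:]=0;m[:135]=0;m[262:]=0
m=cv2.morphologyEx(m,cv2.MORPH_OPEN,np.ones((5,5)))
c=max(cv2.findContours(m,0,2)[0],key=cv2.contourArea)
h=cv2.approxPolyDP(cv2.convexHull(c),6,True)[:,0]
print(h)
P=np.array([atz(im,p,127) for p in h]);print(P)
for f,z,n in(((328,189),177,'knobtop'),((368,187),138,'piv')):print(n,atz(im,f,z))
for p in((289,188),(371,171),(413,211),(325,239)):print('scene',atz(sc,p,127))
k=[arm.spot_point(n,'clamp_knob')[0]['centre'] for n in('scene','top')]
print(k,tri([ray(sc,k[0]),ray(im,k[1])]))
```

```text
[[340 143]
 [361 185]
 [361 227]
 [270 250]
 [250 165]]
[[733.4 -20.5 127. ]
 [623.  -70.  127. ]
 [517.1 -66.  127. ]
 [466.5 160.7 127. ]
 [682.7 209.9 127. ]]
knobtop [606.8  13.  177. ]
piv [615.5 -86.5 138. ]
scene [522.5 -67.9 127. ]
scene [472.5 162.3 127. ]
scene [672.5 212.5 127. ]
scene [742.5 -13.5 127. ]
[[327.0, 190.6], [326.7, 191.4]] (array([603.5,  16.2, 161.5]), [np.float64(0.23906546322194072), np.float64(0.2390654632219075)])
```

```bash
cat >> h.py <<'E'
YAW=0.22; ORG=np.array([598.5,71,0.])
def fx(x,y,z,yaw=None): 
    return ORG+R.from_euler('z',YAW).apply([x,y,z])
def rot(pitch,yaw,roll=0):
    """tool z pointing at heading yaw, pitch below horizontal, tool y horizontal to the left at roll 0"""
    z=np.array([np.cos(yaw)*np.cos(pitch),np.sin(yaw)*np.cos(pitch),-np.sin(pitch)])
    y=np.array([-np.sin(yaw),np.cos(yaw),0]);x=np.cross(y,z)
    return R.from_matrix(np.c_[x,y,z])*R.from_euler('z',roll)
def rows(targets,s=None):
    """targets: (pos mm, Rotation) -> shift m, turn deg in current tool axes"""
    s=s or arm.read_state();R0=R.from_quat(s['ee_rot']);p0=np.array(s['position'])
    for p,r in targets:
        d=R0.inv().apply(np.array(p)-p0)/1000; v=np.degrees((R0.inv()*r).as_rotvec())
        print([round(float(a),4) for a in d]+[round(float(a),1) for a in v])
E
python3 - <<'E'
from h import *
s=arm.read_state();r=R.from_quat(s['ee_rot']);print(r.as_matrix().round(3),s['clock'])
for roll in(1,-1):
    rows([((603,16,231),rot(np.pi/2,np.radians(6),roll*np.pi/2))])
E
```

```text
[[ 0.969 -0.247 -0.   ]
 [-0.247 -0.969  0.   ]
 [-0.    -0.    -1.   ]] 1.2
[0.5804, 0.4604, 0.0003, -0.0, -0.0, -110.3]
[0.5804, 0.4604, 0.0003, -0.0, 0.0, 69.7]
```

{"name": "servo_tool", "arguments": {"increments": [[0.5,0.29,0.23,0,0,0,35],[0.5,0.29,0.23,0,0,0,35],[0.5,0.29,0.23,0,0,0,35],[0.5,0.29,0.23,0,0,0,35],[0.5,0.29,0.23,0,0,0,35],[0.5,0.29,0.23,0,0,0,35],[0.5,0.58,0.46,0,0,0,69.7],[0.5,0.58,0.46,0,0,0,69.7],[0.5,0.58,0.46,0,0,0,69.7],[0.5,0.58,0.46,0,0,0,69.7],[0.5,0.58,0.46,0,0,0,69.7],[0.5,0.58,0.46,0,0,0,69.7]]}}

```text
clock: 2.7
position: [603.9, 14.5, 231.5]
ee_rot: [0.743, -0.669, 0.0, -0.0]
contact_force: [0.4, 0.8, -0.1]
gripper_width: 43.0
grasp_force: 0.0
```

Run:
```python
from h import *
np.set_printoptions(precision=3,suppress=True)
s=arm.read_state();print(s['clock'],s['position'],s['joints'],s['gripper_width'],s['contact_force'])
im=get('wrist');print(im['hand_eye']);save(im,'w1.png')
for t,z in(('clamp_knob',158),('clamp_pivot',138)):
    for q in arm.spot_point('wrist',t)[:2]: print(t,q['p'],q['centre'],atz(im,q['centre'],z))
```

```text
2.7 [603.945  14.512 231.468] [ 0.292  0.349 -0.046  0.    -1.175 -0.188] 43.02084666780423 [ 0.404  0.785 -0.085]
[[  -0.      -0.96    -0.279   70.599]
 [   1.      -0.001    0.001   -0.248]
 [  -0.001   -0.279    0.96  -143.631]
 [   0.       0.       0.       1.   ]]
clamp_knob 0.77 [318.4, 220.2] [603.285  19.083 158.   ]
clamp_pivot 0.95 [317.9, 70.9] [614.647 -86.518 138.   ]
```

View pics/w1.png

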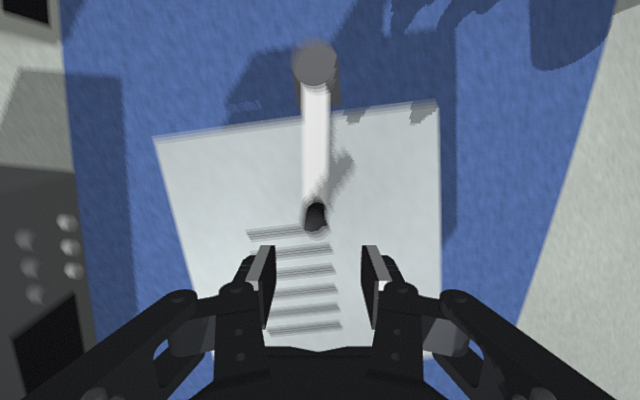

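The wrist view shows the knob at (316,215), between the open fingers' line of closing, and the pivot at (316,62). Both agree with the triangulated positions.

Run:
```python
from h import *
P=np.array([614.6,-86.5]);r=104.5;T=[]
yaw0=np.radians(6)
T.append(((603.5,17.5,150),R.from_quat(arm.read_state()['ee_rot'])))
f0=np.radians(96.2)
for f in np.radians(np.linspace(96.2,9.2,11))[1:]:
    T.append((np.r_[P+r*np.array([np.cos(f),np.sin(f)]),150],R.from_euler('z',f-f0)*T[0][1]))
rows(T)
```

```text
[-0.0034, -0.0003, 0.0804, 0.0, 0.0, 0.0]
[-0.0023, -0.0159, 0.0804, -0.0, -0.0, 8.7]
[0.0012, -0.0313, 0.0804, -0.0, -0.0, 17.4]
[0.0069, -0.0461, 0.0803, -0.0, -0.0, 26.1]
[0.0149, -0.0598, 0.0803, -0.0, -0.0, 34.8]
[0.0248, -0.0722, 0.0803, -0.0, -0.0, 43.5]
[0.0364, -0.083, 0.0803, -0.0, -0.1, 52.2]
[0.0496, -0.0918, 0.0803, -0.0, -0.1, 60.9]
[0.0639, -0.0986, 0.0803, -0.0, -0.1, 69.6]
[0.0791, -0.1031, 0.0803, -0.0, -0.1, 78.3]
[0.0948, -0.1052, 0.0803, -0.0, -0.1, 87.0]
```

{"name": "servo_tool", "arguments": {"increments": [[0.5,-0.0034,0,0.03,0,0,0],[0.5,-0.0034,0,0.06,0,0,0],[0.5,-0.0034,0,0.08,0,0,0],[0.5,-0.0034,0,0.08,0,0,0]]}}

```text
clock: 3.35
position: [600.9, 20.6, 149.9]
ee_rot: [0.744, -0.669, -0.001, 0.002]
contact_force: [0.3, -0.8, 0.4]
gripper_width: 42.8
grasp_force: 0.0
```

{"name": "servo_tool", "arguments": {"increments": [[0.5,0.004,-0.018,0,0,0,8.7],[0.5,0.0075,-0.0335,0,0,0,17.4],[0.5,0.013,-0.048,0,0,0,26.1],[0.5,0.021,-0.062,0,0,0,34.8],[0.5,0.031,-0.0745,0,0,0,43.5],[0.5,0.0425,-0.085,0,0,0,52.2],[0.5,0.056,-0.094,0,0,0,60.9],[0.5,0.07,-0.101,0,0,0,69.6],[0.5,0.0855,-0.1055,0,0,0,78.3],[0.5,0.101,-0.1075,0,0,0,87],[0.5,0.101,-0.1075,0,0,0,87],[0.5,0.101,-0.1075,0,0,0,87]]}}

```text
clock: 4.85
position: [720.1, -68.7, 152.4]
ee_rot: [-0.08, 0.997, -0.0, 0.001]
contact_force: [0.6, -0.3, -0.8]
gripper_width: 42.7
grasp_force: 0.0
```

Run:
```python
from h import *
np.set_printoptions(precision=3,suppress=True)
s=arm.read_state();print(s['clock'],s['position'],s['joints'])
sc=get('scene');tp=get('top');save(sc,'s2.png')
k=[arm.spot_point(n,'clamp_knob') for n in('scene','top')]
print(k);
if k[0] and k[1]:print(tri([ray(sc,k[0][0]['centre']),ray(tp,k[1][0]['centre'])]))
```

```text
4.85 [720.082 -68.675 152.377] [ 0.128  0.605  0.177  0.    -1.141 -1.539]
[[{'centre': [302.8, 219.9], 'p': 0.84}], []]
```

{"name": "servo_tool", "arguments": {"increments": [[0.5,0,0,-0.05,0,0,0],[0.5,0,0,-0.1,0,0,0],[0.5,0,0,-0.13,0,0,0],[0.5,0,0,-0.13,0,0,0]]}}

```text
clock: 5.55
position: [721.0, -69.2, 285.4]
ee_rot: [-0.079, 0.997, -0.0, 0.004]
contact_force: [0.4, 0.5, 0.6]
gripper_width: 42.7
grasp_force: 0.0
```

Run:
```python
from h import *
np.set_printoptions(precision=3,suppress=True)
s=arm.read_state();print(s['clock'],s['position'],s['joints'])
ims={n:get(n) for n in('scene','top','wrist')}
for n in ims:
  for t,z in(('clamp_knob',158),('clamp_pivot',138)):
    for q in arm.spot_point(n,t)[:1]:print(n,t,q['p'],atz(ims[n],q['centre'],z))
# FK fit from poses (planar)
D=[([.385,.008,-1.194],[np.hypot(154.475,605.588),231.312]),([.605,.177,-1.141],[np.hypot(720.08,68.675),152.377]),(list(s['joints'][[1,2,4]]),[np.hypot(*s['position'][:2]),s['position'][2]])]
print(D)
```

```text
5.55 [720.973 -69.182 285.385] [ 0.127  0.534  0.381  0.001 -1.411 -1.54 ]
scene clamp_knob 0.59 [708.849 -58.255 158.   ]
scene clamp_pivot 0.84 [618.145 -80.777 138.   ]
top clamp_knob 0.94 [714.199 -59.754 158.   ]
top clamp_pivot 0.71 [617.05  -94.336 138.   ]
wrist clamp_knob 0.73 [715.3   -55.896 158.   ]
wrist clamp_pivot 0.94 [614.567 -86.554 138.   ]
[([0.385, 0.008, -1.194], [np.float64(624.9794807583686), 231.312]), ([0.605, 0.177, -1.141], [np.float64(723.3474006485404), 152.377]), ([np.float64(0.5335493751522711), np.float64(0.38113027897895324), np.float64(-1.4111752937863908)], [np.float64(724.2846560705689), np.float64(285.3854934838983)])]
```

```bash
cat > fk.py <<'E'
import numpy as np
from scipy.optimize import least_squares
D=[(.385,.008,624.98,231.312),(.605,.177,723.347,152.377),(.53355,.38113,724.285,285.385),(.349,-.046,604.12,231.468)]
def pl(v,q2,q3):
    a,h,L1,L2,e=v;p=q2-q3
    return a+L1*np.sin(q2)+L2*np.cos(p)+e*np.sin(p),h+L1*np.cos(q2)-L2*np.sin(p)+e*np.cos(p)
f=least_squares(lambda v:np.ravel([np.subtract(pl(v,a,b),(r,z)) for a,b,r,z in D])+0,[0,200,400,400,20],x_scale=[50,100,100,100,50])
E
python3 - <<'E'
from fk import *
print(f.x.round(1),f.fun.round(2),np.linalg.svd(f.jac)[1])
E
```

```text
[  25.  -125.4  554.9  422.4   -2.8] [ 0.13 -0.48  0.41  0.82  0.03  0.15 -0.57 -0.49] [3.45437362 2.82425166 0.23531486 0.15362978 0.1092325 ]
```

```bash
sed -i 's/ORG=np.array(\[598.5,71,0.\])/ORG=np.array([600,70,0.])/' h.py
python3 - <<'E'
from h import *
print(fx(-165,-85,0))
r=rot(np.pi/4,YAW)
rows([(fx(-165,-85,250),r),(fx(-165,-85,120),r)])
E
```

```text
[457.52643882 -48.959171     0.        ]
[0.2557, 0.0611, 0.0308, -1.4, -45.1, -3.4]
[0.2555, 0.0611, 0.1608, -1.4, -45.1, -3.4]
```

{"name": "servo_tool", "arguments": {"increments": [[0.2,0.06,0.015,0,0,0,0],[0.1,0.12,0.03,0,0,-10,0],[0,0.18,0.045,0,0,-20,0],[0,0.24,0.061,0.03,0,-30,-2],[0,0.256,0.061,0.03,-1,-40,-3],[0,0.256,0.061,0.06,-1.4,-45,-3.4],[0,0.256,0.061,0.11,-1.4,-45,-3.4],[0,0.256,0.061,0.16,-1.4,-45,-3.4],[0,0.256,0.061,0.16,-1.4,-45,-3.4],[0,0.256,0.061,0.16,-1.4,-45,-3.4]]}}

```text
clock: 7.25
position: [443.6, -56.2, 134.3]
ee_rot: [-0.104, 0.924, 0.048, 0.364]
contact_force: [-1.0, -1.7, -1.1]
gripper_width: 0.3
grasp_force: 0.0
```

Run:
```python
from h import *
np.set_printoptions(precision=3,suppress=True)
s=arm.read_state();print(s['clock'],s['position'],s['joints'],R.from_quat(s['ee_rot']).as_matrix()[:,2],s['contact_force'],fx(-165,-85,120))
im=get('wrist');save(im,'w3.png')
from fk import *
q=s['joints'];a=pl(f.x,q[1],q[2]);z=R.from_quat(s['ee_rot']).as_matrix()[:,2]
print(a,np.hypot(*s['position'][:2]),s['position'][2])
```

```text
7.25 [443.561 -56.189 134.3  ] [-0.067  0.028 -0.673 -0.985 -0.252 -0.39 ] [ 0.664  0.164 -0.73 ] [-1.008 -1.67  -1.088] [457.526 -48.959 120.   ]
(np.float64(361.6397404704126), np.float64(154.86532703759147)) 447.10566014989513 134.29988062047738
```

View pics/w3.png

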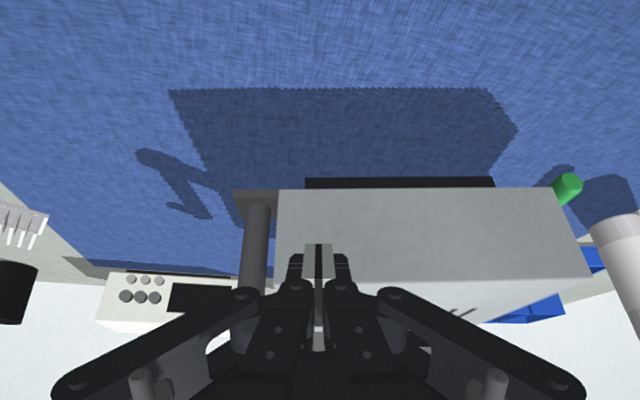

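The wrist camera now hangs below the tool, so its picture is upside down. The skirt's lower edge runs along row ~188 from (278) to (550), with the post on the left at (258,240). The tip points at the hood's right part, as planned.

{"name": "servo_tool", "arguments": {"increments": [[0,0,0,0,0,0,0],[0,0,0,0,0,0,0],[0,0,0,0,0,0,0]]}}

```text
clock: 7.68
position: [443.7, -56.2, 135.6]
ee_rot: [-0.105, 0.924, 0.048, 0.365]
contact_force: [-0.4, -0.6, 0.4]
gripper_width: 0.2
grasp_force: 0.0
```

Run:
```python
from h import *
np.set_printoptions(precision=3,suppress=True)
s=arm.read_state();print(s['clock'],s['position'],s['joints'],R.from_quat(s['ee_rot']).as_matrix()[:,2],s['contact_force'],fx(-165,-85,120))
r=rot(np.radians(50),YAW)
rows([(fx(-150,-88,60),r),(fx(-150,-88,15),r),(fx(-107,-88,15),r)])
im=get('wrist')
for q in arm.spot_point('wrist','hood_edge'):print(q,atz(im,q['centre'],45),fx(-110,0,45))
```

```text
7.675 [443.739 -56.168 135.644] [-0.063  0.025 -0.673 -0.976 -0.251 -0.401] [ 0.664  0.165 -0.729] [-0.387 -0.636  0.39 ] [457.526 -48.959 120.   ]
[0.0298, -0.0002, 0.0757, 0.9, 3.2, 0.0]
[0.0606, -0.0007, 0.1086, 0.9, 3.2, 0.0]
[0.0292, -0.0011, 0.138, 0.9, 3.2, 0.0]
{'centre': [419.4, 187.4], 'p': 0.97} [493.016  46.914  45.   ] [492.651  45.995  45.   ]
```

{"name": "servo_tool", "arguments": {"increments": [[0,0.01,0,0.025,0.3,1,0],[0,0.02,0,0.05,0.6,2,0],[0,0.03,0,0.076,0.9,3.2,0],[0,0.045,0,0.092,0.9,3.2,0],[0,0.0606,-0.0005,0.1086,0.9,3.2,0],[0,0.0606,-0.0005,0.1086,0.9,3.2,0],[0,0.0606,-0.0005,0.1086,0.9,3.2,0],[0,0.0606,-0.0005,0.1086,0.9,3.2,0]]}}

```text
clock: 8.78
position: [473.2, -48.2, 15.5]
ee_rot: [-0.104, 0.934, 0.037, 0.34]
contact_force: [-0.8, 0.4, 0.4]
gripper_width: 0.1
grasp_force: 0.0
```

```bash
cat > st.py <<'E'
from h import *
np.set_printoptions(precision=3,suppress=True)
def st():
    s=arm.read_state();M=R.from_quat(s['ee_rot']).as_matrix();F=R.from_euler('z',-YAW)
    print('t',s['clock'],'pos',s['position'],'fix',F.apply(s['position']-ORG).round(1),'q',s['joints'],'F',F.apply(s['contact_force']).round(1))
    z=M[:,2];print('pitch',np.degrees(np.arcsin(-z[2])).round(1),'yaw',np.arctan2(z[1],z[0]).round(3),'yaxis',M[:,1])
    return s
E
python3 - <<'E'
from st import *
st()
r=rot(np.radians(50),YAW)
rows([(fx(-150,-88,15),r),(fx(-107,-88,15),r),(fx(-107,-88,30),r)])
E
```

```text
t 8.775 pos [473.207 -48.223  15.462] fix [-149.5  -87.7   15.5] q [-0.372  0.381 -0.63  -1.698 -0.37   0.612] F [-0.7  0.6  0.4]
pitch 50.0 yaw 0.22 yaxis [-0.219  0.976 -0.001]
[0.0007, -0.0003, 0.0001, -0.0, 0.0, 0.1]
[-0.0323, -0.0003, 0.0277, -0.0, 0.0, 0.1]
[-0.0419, -0.0003, 0.0162, -0.0, 0.0, 0.1]
```

{"name": "servo_tool", "arguments": {"increments": [[0,-0.011,0,0.009,0,0,0],[0,-0.022,0,0.018,0,0,0],[0,-0.0323,-0.0003,0.0277,0,0,0],[0,-0.0323,-0.0003,0.0277,0,0,0]]}}

```text
clock: 9.28
position: [515.5, -38.8, 15.0]
ee_rot: [-0.104, 0.934, 0.037, 0.34]
contact_force: [0.5, 0.2, 0.6]
gripper_width: -0.0
grasp_force: 0.0
```

{"name": "servo_tool", "arguments": {"increments": [[0,-0.0032,0,-0.0038,0,0,0],[0,-0.0064,0,-0.0077,0,0,0],[0,-0.0084,0,-0.01,0,0,0],[0,-0.0103,0,-0.0123,0,0,0],[0,-0.0103,0,-0.0123,0,0,0]]}}

```text
clock: 9.9
position: [511.8, -39.8, 28.3]
ee_rot: [-0.103, 0.935, 0.037, 0.337]
contact_force: [-6.7, -1.3, -4.8]
gripper_width: 0.1
grasp_force: 3.6
```

Run:
```python
from st import *
st()
```

```text
t 9.9 pos [511.808 -39.822  28.304] fix [-110.   -87.9   28.3] q [-0.213  0.366 -0.542 -1.506 -0.271  0.273] F [-6.8  0.2 -4.8]
pitch 50.3 yaw 0.22 yaxis [-0.217  0.976  0.001]
```

{"name": "servo_tool", "arguments": {"increments": [[0,-0.0041,0,-0.0018,0,0,0],[0,-0.0074,0,-0.0048,0,0,0],[0,-0.01,0,-0.0077,0,0,0],[0,-0.0126,0,-0.0106,0,0,0],[0,-0.0152,0,-0.0134,0,0,0],[0,-0.0152,0,-0.0134,0,0,0]]}}

```text
clock: 10.65
position: [511.5, -39.8, 46.1]
ee_rot: [-0.102, 0.936, 0.037, 0.334]
contact_force: [-11.7, -5.4, -6.6]
gripper_width: 0.1
grasp_force: 6.5
```

Run:
```python
from st import *
st()
sc=get('scene');
```

```text
t 10.65 pos [511.494 -39.762  46.112] fix [-110.3  -87.8   46.1] q [-0.128  0.319 -0.541 -1.326 -0.224  0.02 ] F [-12.6  -2.8  -6.6]
pitch 50.7 yaw 0.22 yaxis [-0.216  0.976  0.002]
```

{"name": "servo_tool", "arguments": {"increments": [[0,-0.0038,0,-0.0024,0,0,0],[0,-0.0067,0,-0.0052,0,0,0],[0,-0.0094,0,-0.0083,0,0,0],[0,-0.0125,0,-0.0112,0,0,0],[0,-0.0152,0,-0.0134,0,0,0],[0,-0.0164,0,-0.0149,0,0,0],[0,-0.0164,0,-0.0149,0,0,0],[0,-0.0164,0,-0.0149,0,0,0]]}}

```text
clock: 11.7
position: [512.8, -39.3, 66.9]
ee_rot: [-0.102, 0.937, 0.038, 0.333]
contact_force: [-14.1, -7.3, -5.0]
gripper_width: -0.4
grasp_force: 7.6
```

Run:
```python
from st import *
st()
im=get('wrist');save(im,'w4.png')
```

```text
t 11.7 pos [512.779 -39.342  66.879] fix [-109.   -87.7   66.9] q [-0.034  0.271 -0.554 -1.119 -0.179 -0.264] F [-15.4  -4.1  -5. ]
pitch 50.8 yaw 0.222 yaxis [-0.216  0.976  0.004]
```

View pics/w4.png

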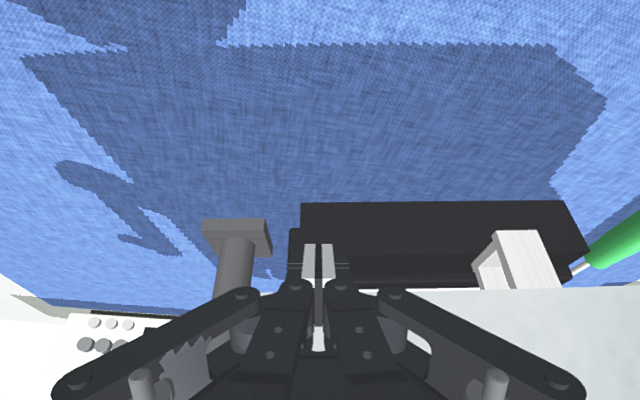

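The picture is upside down. The hood is lifted to row ~288 and the black plinth shows below it. A light upright plate with a darker side face hangs at about columns 475–558, rows 230–288, on the fixture's left. I take this to be the paddle.

Run:
```python
from st import *
im=get('wrist')
cv2.imwrite('pics/w5.png',cv2.resize(im['color'][195:305,420:620,::-1],None,fx=4,fy=4,interpolation=2))
F=R.from_euler('z',-YAW)
def onx(px,x):
    o,d=ray(im,px);o=F.apply(o-ORG);d=F.apply(d);return o+d*(x-o[0])/d[0]
for p in((475,262),(497,231),(537,230),(560,287),(520,288),(478,288)):print(p,onx(p,-102),onx(p,-108.5))
print(arm.read_state()['position'],[im['hand_eye'][i][3] for i in range(3)])
```

```text
(475, 262) [-102.      -3.194   66.59 ] [-108.5     -6.792   69.46 ]
(497, 231) [-102.      15.257   47.662] [-108.5     10.869   51.342]
(537, 230) [-102.      39.339   47.268] [-108.5     33.92    50.965]
(560, 287) [-102.      38.007   81.338] [-108.5     32.644   83.575]
(520, 288) [-102.      16.311   81.361] [-108.5     11.877   83.598]
(478, 288) [-102.      -5.75    80.925] [-108.5     -9.239   83.181]
[512.819 -39.335  66.882] [np.float64(70.11247540562971), np.float64(0.3617165406284151), np.float64(-143.21508563836716)]
```

View pics/w5.png

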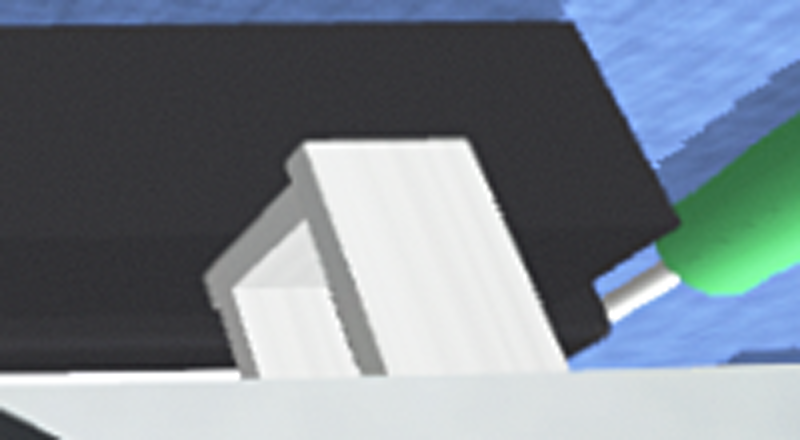

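The crop shows the paddle clearly. Its front face spans fixture y +15 to +39 at z 47, which matches the stated 24 mm width, so its centre is at y≈+27. The hood edge is at z≈83, about 0.175 rad.

Run:
```python
from st import *
st()
s=arm.read_state();r0=R.from_quat(s['ee_rot'])
r=rot(np.radians(45),YAW+.23)
rows([(fx(-109,-88,55),r0),(fx(-158,-88,52),r0),(fx(-158,34,49),r),(fx(-125,34,49),r)])
```

```text
t 11.8 pos [512.819 -39.335  66.882] fix [-108.9  -87.7   66.9] q [-0.034  0.271 -0.554 -1.119 -0.179 -0.264] F [-14.9  -4.8  -5.4]
pitch 50.8 yaw 0.223 yaxis [-0.216  0.976  0.004]
[0.0076, -0.0004, 0.0092, 0.0, 0.0, 0.0]
[0.0474, -0.0005, -0.0195, 0.0, 0.0, 0.0]
[0.0499, 0.1215, -0.0169, -8.8, -5.8, -10.0]
[0.0243, 0.1216, 0.0039, -8.8, -5.8, -10.0]
```

{"name": "servo_tool", "arguments": {"increments": [[0,0.008,0,0.009,0,0,0],[0,0.02,0,0.005,0,0,0],[0,0.035,0,-0.008,0,0,0],[0,0.0524,-0.0005,-0.0195,0,0,0],[0,0.053,0.02,-0.0195,0,0,0],[0,0.0545,0.05,-0.02,-2,-2,-3],[0,0.0545,0.085,-0.02,-5,-4,-6],[0,0.0545,0.1215,-0.02,-8.8,-5.8,-10],[0,0.0545,0.1215,-0.02,-8.8,-5.8,-10],[0,0.0545,0.1215,-0.02,-8.8,-5.8,-10]]}}

```text
clock: 13.05
position: [442.0, 67.7, 52.9]
ee_rot: [-0.207, 0.898, 0.084, 0.38]
contact_force: [-0.1, -0.4, -0.3]
gripper_width: -0.0
grasp_force: 0.0
```

Run:
```python
from st import *
st()
r=rot(np.radians(45),YAW+.23)
rows([(fx(-130,34,49),r),(fx(-115,34,49),r),(fx(-98,34,49),r),(fx(-98,34,59),r)])
im=get('wrist');save(im,'w6.png')
```

```text
t 13.05 pos [442.032  67.682  52.883] fix [-154.7   32.2   52.9] q [-0.248  0.291 -0.736 -1.811 -0.49   0.804] F [-0.2 -0.4 -0.3]
pitch 44.2 yaw 0.444 yaxis [-0.435  0.9   -0.007]
[-0.0142, -0.0039, 0.0202, -0.3, 0.8, 0.3]
[-0.0244, -0.0073, 0.0307, -0.3, 0.8, 0.3]
[-0.0359, -0.0112, 0.0426, -0.3, 0.8, 0.3]
[-0.0431, -0.0112, 0.0356, -0.3, 0.8, 0.3]
```

View pics/w6.png

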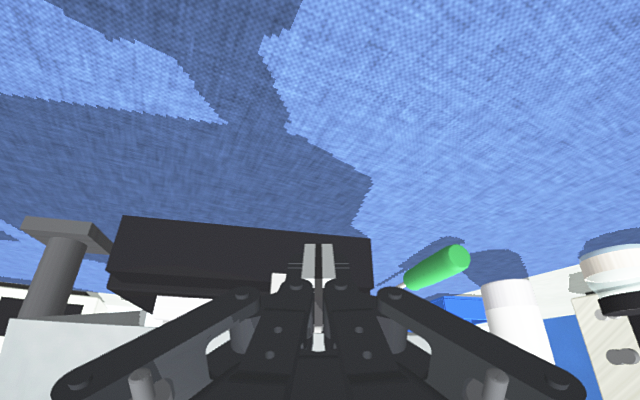

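The upside-down view shows the hood staying raised and the paddle's light face at (280,283), just beside and ahead of the fingertips. Next I push inwards.

{"name": "servo_tool", "arguments": {"increments": [[0,-0.0142,-0.0039,0.0202,-0.3,0.8,0.3],[0,-0.0244,-0.0073,0.0307,-0.3,0.8,0.3],[0,-0.029,-0.0088,0.0355,-0.3,0.8,0.3],[0,-0.0325,-0.01,0.039,-0.3,0.8,0.3],[0,-0.0359,-0.0112,0.0426,-0.3,0.8,0.3],[0,-0.0359,-0.0112,0.0426,-0.3,0.8,0.3],[0,-0.0359,-0.0112,0.0426,-0.3,0.8,0.3]]}}

```text
clock: 13.98
position: [493.7, 82.0, 47.6]
ee_rot: [-0.206, 0.901, 0.086, 0.371]
contact_force: [-5.6, -1.8, 4.3]
gripper_width: 0.3
grasp_force: 3.0
```

Run:
```python
from st import *
st()
r=rot(np.radians(45),YAW+.23)
p=R.from_euler('z',-YAW).apply(arm.read_state()['position']-ORG)
rows([(fx(p[0]+5,p[1],p[2]),r),(fx(p[0],p[1],p[2]+10),r)])
```

```text
t 13.975 pos [493.708  82.009  47.604] fix [-101.1   34.9   47.6] q [-0.123  0.337 -0.613 -1.745 -0.401  0.618] F [-5.9 -0.5  4.3]
pitch 45.2 yaw 0.453 yaxis [-0.436  0.9    0.003]
[-0.0035, -0.0011, 0.0034, 0.1, -0.2, -0.1]
[-0.007, 0.0, -0.0071, 0.1, -0.2, -0.1]
```

{"name": "servo_tool", "arguments": {"increments": [[0,-0.0042,-0.0012,0.0041,0,0,0],[0,-0.0084,-0.0016,0.0026,0,0,0],[0,-0.0126,-0.002,0.0011,0,0,0],[0,-0.0161,-0.0022,-0.001,0,0,0],[0,-0.0161,-0.0022,-0.001,0,0,0]]}}

```text
clock: 14.6
position: [498.0, 83.6, 54.6]
ee_rot: [-0.206, 0.904, 0.086, 0.365]
contact_force: [-10.0, -3.8, -10.0]
gripper_width: -0.0
grasp_force: 7.0
```

Run:
```python
from st import *
st()
```

```text
t 14.6 pos [497.985  83.58   54.61 ] fix [-96.6  35.5  54.6] q [-0.061  0.313 -0.585 -1.643 -0.351  0.458] F [-10.5  -1.5 -10. ]
pitch 46.0 yaw 0.455 yaxis [-0.436  0.9    0.004]
```

{"name": "servo_tool", "arguments": {"increments": [[0,-0.0035,-0.0002,-0.0021,0,0,0],[0,-0.007,-0.0004,-0.0043,0,0,0],[0,-0.0105,-0.0006,-0.0065,0,0,0],[0,-0.0105,-0.0006,-0.0065,0,0,0]]}}

```text
clock: 15.1
position: [499.5, 84.1, 65.6]
ee_rot: [-0.206, 0.904, 0.086, 0.364]
contact_force: [-12.8, -4.5, -8.1]
gripper_width: 0.2
grasp_force: 8.2
```

Run:
```python
from st import *
st()
```

```text
t 15.1 pos [499.49   84.057  65.56 ] fix [-95.   35.7  65.6] q [-0.011  0.283 -0.571 -1.549 -0.318  0.319] F [-13.5  -1.6  -8.1]
pitch 46.1 yaw 0.457 yaxis [-0.436  0.9    0.005]
```

{"name": "servo_tool", "arguments": {"increments": [[0,-0.0035,-0.0002,-0.0021,0,0,0],[0,-0.007,-0.0004,-0.0043,0,0,0],[0,-0.0105,-0.0006,-0.0065,0,0,0],[0,-0.014,-0.0008,-0.0087,0,0,0],[0,-0.0175,-0.001,-0.0108,0,0,0],[0,-0.0175,-0.001,-0.0108,0,0,0]]}}

```text
clock: 15.85
position: [503.4, 85.1, 84.6]
ee_rot: [-0.206, 0.904, 0.087, 0.363]
contact_force: [-13.7, -6.5, -9.6]
gripper_width: 0.1
grasp_force: 8.4
```

Run:
```python
from st import *
st()
im=get('scene');save(im,'s7.png')
```

```text
t 15.85 pos [503.402  85.106  84.592] fix [-91.   35.8  84.6] q [ 0.075  0.237 -0.555 -1.381 -0.268  0.077] F [-14.8  -3.4  -9.6]
pitch 46.2 yaw 0.459 yaxis [-0.436  0.9    0.007]
```

```bash
cat >> st.py <<'E'
def arc(th0,ths,extra=0,turns=None):
    s=arm.read_state();F=R.from_euler('z',YAW);r0=R.from_quat(s['ee_rot'])
    e=lambda t:np.array([110-220*np.cos(t)-15*np.sin(t),0,60+220*np.sin(t)-15*np.cos(t)])
    rows([(s['position']+F.apply(e(t)-e(th0)+[extra,0,0]),r0) for t in ths],s)
E
python3 - <<'E'
from st import *
arc(.33,np.linspace(.33,.75,9)[1:])
E
```

```text
[-0.01, -0.0007, -0.0058, 0.0, 0.0, 0.0]
[-0.0203, -0.0015, -0.0111, 0.0, 0.0, 0.0]
[-0.0308, -0.0024, -0.0158, 0.0, 0.0, 0.0]
[-0.0415, -0.0035, -0.02, 0.0, 0.0, 0.0]
[-0.0525, -0.0047, -0.0236, 0.0, 0.0, 0.0]
[-0.0636, -0.006, -0.0266, 0.0, 0.0, 0.0]
[-0.0748, -0.0074, -0.0291, 0.0, 0.0, 0.0]
[-0.0861, -0.009, -0.0309, 0.0, 0.0, 0.0]
```

{"name": "servo_tool", "arguments": {"increments": [[0,-0.005,-0.0003,-0.003,0,0,0],[0,-0.01,-0.0007,-0.0058,0,0,0],[0,-0.015,-0.001,-0.0085,0,0,0],[0,-0.0203,-0.0015,-0.0111,0,0,0],[0,-0.0255,-0.002,-0.0135,0,0,0],[0,-0.0308,-0.0024,-0.0158,0,0,0],[0,-0.036,-0.003,-0.018,0,0,0],[0,-0.0415,-0.0035,-0.02,0,0,0],[0,-0.047,-0.004,-0.022,0,0,0],[0,-0.0525,-0.0047,-0.0236,0,0,0]]}}

```text
clock: 17.15
position: [527.0, 90.0, 139.0]
ee_rot: [-0.207, 0.903, 0.092, 0.365]
contact_force: [-10.2, 1.9, -3.8]
gripper_width: -0.2
grasp_force: 4.6
```

Run:
```python
from st import *
st()
arc(.54,[.6,.7,.8,.9,1.0])
im=get('wrist');save(im,'w8.png')
```

```text
t 17.15 pos [527.042  90.031 139.046] fix [-66.8  35.5 139. ] q [ 0.285  0.15  -0.55  -0.889 -0.17  -0.575] F [-9.6  4.  -3.8]
pitch 45.8 yaw 0.474 yaxis [-0.442  0.897  0.016]
[-0.0125, -0.0013, -0.004, 0.0, 0.0, 0.0]
[-0.0338, -0.0039, -0.009, 0.0, 0.0, 0.0]
[-0.0555, -0.0069, -0.0119, 0.0, 0.0, 0.0]
[-0.0773, -0.0103, -0.0127, 0.0, 0.0, 0.0]
[-0.0989, -0.0141, -0.0112, 0.0, 0.0, 0.0]
```

View pics/w8.png

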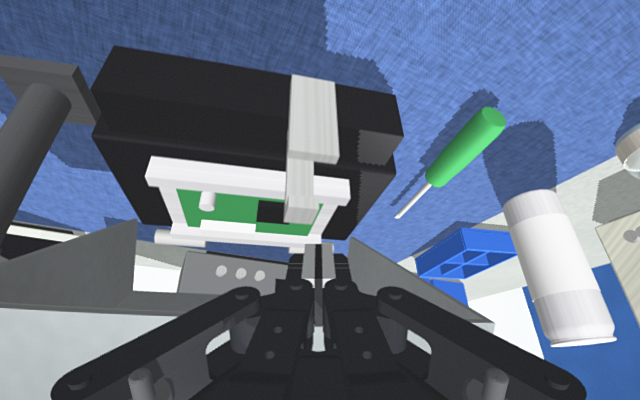

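The upside-down view shows the hood well above the catch, with the board still in its nest (green, at (245,215)), the paddle at (315,150) sprung back, and the screwdriver and can untouched. The wrist is near its joint limit, so I steepen the tool while carrying on.

{"name": "servo_tool", "arguments": {"increments": [[0,-0.006,-0.0006,-0.002,0,3,0],[0,-0.0125,-0.0013,-0.004,0,6,0],[0,-0.023,-0.0026,-0.0065,0,8,0],[0,-0.0338,-0.0039,-0.009,0,10,0],[0,-0.0445,-0.0054,-0.0105,0,12,0],[0,-0.0555,-0.0069,-0.0119,0,13,0],[0,-0.066,-0.0086,-0.0123,0,14,0],[0,-0.0773,-0.0103,-0.0127,0,15,0],[0,-0.0773,-0.0103,-0.0127,0,15,0]]}}

```text
clock: 18.32
position: [578.4, 98.6, 205.8]
ee_rot: [-0.216, 0.942, 0.061, 0.249]
contact_force: [-1.3, -0.9, -4.5]
gripper_width: -0.1
grasp_force: 2.0
```

Run:
```python
from st import *
st()
arc(.9,[1,1.1,1.2,1.3,1.4])
```

```text
t 18.325 pos [578.369  98.628 205.774] fix [-14.9  32.7 205.8] q [ 0.437  0.146 -0.49  -0.034 -0.417 -1.53 ] F [-1.5 -0.6 -4.5]
pitch 60.3 yaw 0.465 yaxis [-0.437  0.899  0.007]
[-0.0213, -0.0038, -0.004, 0.0, 0.0, 0.0]
[-0.0429, -0.008, -0.0058, 0.0, 0.0, 0.0]
[-0.0645, -0.0124, -0.0055, 0.0, 0.0, 0.0]
[-0.0859, -0.017, -0.003, 0.0, 0.0, 0.0]
[-0.1069, -0.0218, 0.0017, 0.0, 0.0, 0.0]
```

{"name": "servo_tool", "arguments": {"increments": [[0,-0.0106,-0.0019,-0.002,0,0,0],[0,-0.0213,-0.0038,-0.004,0,0,0],[0,-0.032,-0.006,-0.005,0,0,0],[0,-0.0429,-0.008,-0.0058,0,0,0],[0,-0.0535,-0.01,-0.0057,0,0,0],[0,-0.0645,-0.0124,-0.0055,0,0,0],[0,-0.075,-0.0147,-0.004,0,0,0],[0,-0.0859,-0.017,-0.003,0,0,0],[0,-0.0859,-0.017,-0.003,0,0,0]]}}

```text
clock: 19.45
position: [655.3, 116.6, 255.2]
ee_rot: [-0.217, 0.941, 0.061, 0.254]
contact_force: [-1.6, -0.2, -2.5]
gripper_width: -0.1
grasp_force: 1.5
```

Run:
```python
from st import *
st()
arc(1.3,[1.35,1.4,1.45,1.5,1.55])
im=get('scene');save(im,'s9.png')
```

```text
t 19.45 pos [655.324 116.645 255.203] fix [ 64.2  33.4 255.2] q [ 0.405  0.226 -0.245 -0.053 -0.574 -1.485] F [-1.6  0.2 -2.5]
pitch 59.7 yaw 0.462 yaxis [-0.439  0.898  0.005]
[-0.0105, -0.0024, 0.0022, 0.0, 0.0, 0.0]
[-0.0209, -0.0049, 0.0049, 0.0, 0.0, 0.0]
[-0.0312, -0.0074, 0.0082, 0.0, 0.0, 0.0]
[-0.0412, -0.0099, 0.0119, 0.0, 0.0, 0.0]
[-0.0511, -0.0124, 0.0162, 0.0, 0.0, 0.0]
```

View pics/s9.png

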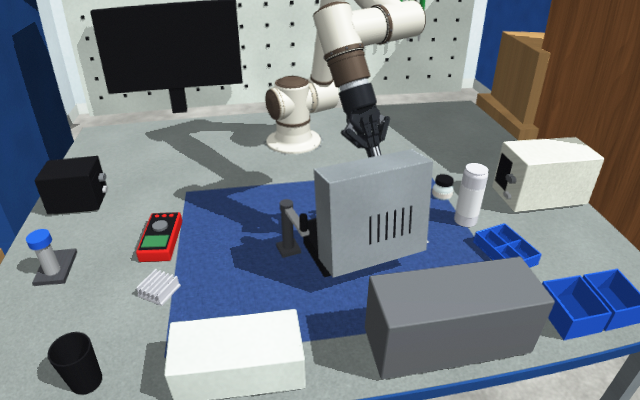

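The hood is now nearly upright in the scene view (roof face from (315,170) to (430,255)). The clamp arm is clear beside it at (300,220). I push on to the stop.

{"name": "servo_tool", "arguments": {"increments": [[0,-0.0105,-0.0024,0.0022,0,0,0],[0,-0.0209,-0.0049,0.0049,0,0,0],[0,-0.0312,-0.0074,0.0082,0,0,0],[0,-0.0362,-0.0087,0.01,0,0,0],[0,-0.0362,-0.0087,0.01,0,0,0]]}}

```text
clock: 20.12
position: [671.5, 117.3, 249.8]
ee_rot: [-0.216, 0.948, 0.06, 0.227]
contact_force: [-49.5, -12.4, 3.4]
gripper_width: -0.0
grasp_force: 22.5
```

Run:
```python
from st import *
st()
F=R.from_euler('z',-YAW)
for n in('scene','top'):
    im=get(n)
    for q in arm.spot_point(n,'hood_edge')[:1]:
        o,d=ray(im,q['centre']);o=F.apply(o-ORG);d=F.apply(d);p=o+d*(0-o[1])/d[1] if n=='x' else None
        print(n,q,[ (o+d*(z-o[2])/d[2]).round(0) for z in(270,278)])
s=arm.read_state();r0=R.from_quat(s['ee_rot']);p=F.apply(s['position']-ORG)
rows([(fx(p[0]-40,p[1],p[2]),r0),(fx(p[0]-120,p[1],p[2]+60),r0)])
```

```text
t 20.125 pos [671.484 117.258 249.839] fix [ 80.1  30.5 249.8] q [ 0.39   0.275 -0.165 -0.068 -0.66  -1.47 ] F [-51.   -1.3   3.4]
pitch 62.9 yaw 0.482 yaxis [-0.436  0.9    0.016]
scene {'centre': [367.8, 157.2], 'p': 0.97} [array([ 55.,  16., 270.]), array([ 68.,   9., 278.])]
top {'centre': [292.3, 152.2], 'p': 0.79} [array([ 80.,   3., 270.]), array([ 78.,   3., 278.])]
[0.0347, 0.0092, -0.0176, 0.0, 0.0, 0.0]
[0.0767, 0.0284, -0.1063, 0.0, 0.0, 0.0]
```

At the stop (51 N), so I back off now.

{"name": "servo_tool", "arguments": {"increments": [[0,0.017,0.0046,-0.0088,0,0,0],[0,0.0347,0.0092,-0.0176,0,0,0],[0,0.055,0.018,-0.06,0,0,0],[0,0.0767,0.0284,-0.1063,0,0,0],[0,0.0767,0.0284,-0.1063,0,0,0],[0,0.0767,0.0284,-0.1063,0,0,0]]}}

```text
clock: 21.08
position: [571.9, 97.6, 319.6]
ee_rot: [-0.217, 0.94, 0.061, 0.255]
contact_force: [0.7, -0.5, -0.1]
gripper_width: 0.4
grasp_force: 0.0
```

Run:
```python
from st import *
st()
F=R.from_euler('z',-YAW)
for n in('top','scene'):
    im=get(n)
    if n=='scene': save(im,'s10.png')
    for q in arm.spot_point(n,'hood_edge')[:1]: print(n,q,F.apply(atz(im,q['centre'],278)-ORG))
    for q in arm.spot_point(n,'clamp_knob')[:1]: print(n,q,atz(im,q['centre'],158))
    for t in('meter','driver','spray_can','flux_jar'):
        for q in arm.spot_point(n,t)[:1]: print(n,t,q,atz(im,q['centre'],0))
```

```text
t 21.075 pos [571.883  97.607 319.563] fix [-21.4  33.1 319.6] q [ 0.443  0.024 -0.331 -0.016 -0.685 -1.55 ] F [ 0.5 -0.7 -0.1]
pitch 59.6 yaw 0.463 yaxis [-0.439  0.898  0.005]
top {'centre': [292.7, 149.0], 'p': 0.92} [ 84.426   0.018 278.   ]
top {'centre': [355.5, 144.3], 'p': 0.65} [720.641 -58.247 158.   ]
top meter {'centre': [484.3, 225.2], 'p': 0.95} [ 523.022 -413.547    0.   ]
top driver {'centre': [242.3, 213.3], 'p': 0.62} [575.03  253.412   0.   ]
top spray_can {'centre': [485.7, 225.0], 'p': 0.64} [ 523.459 -417.463    0.   ]
top flux_jar {'centre': [189.3, 264.8], 'p': 0.74} [437.362 398.895   0.   ]
scene {'centre': [367.9, 158.2], 'p': 0.71} [ 72.02    7.111 278.   ]
scene {'centre': [302.7, 221.1], 'p': 0.61} [711.181 -57.69  158.   ]
scene meter {'centre': [163.2, 244.1], 'p': 0.65} [ 541.596 -408.554    0.   ]
scene spray_can {'centre': [463.7, 222.6], 'p': 0.94} [580.057 410.673   0.   ]
scene flux_jar {'centre': [437.6, 194.0], 'p': 0.91} [428.915 392.959   0.   ]
```

View pics/s10.png

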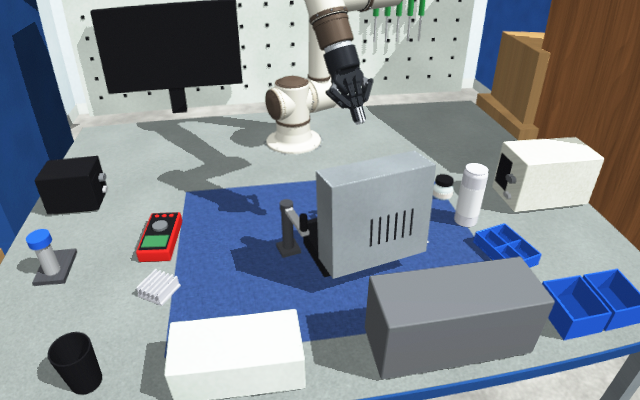

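The hood stands upright with its edge at fixture x≈80, which is about 1.5 rad. The clamp arm is at about 1.5 rad, the bystanders are in place, and the robot is clear at (360,115).

```bash
python3 -c "
from bench import arm
print(arm.job_done())"
```

```text
the job is handed in; nothing more can be done
None
```

I handed the job in at about 21 s (no verdict came back): the hood is fully open, the clamp arm is swung clear at about 1.5 rad, the board and bystanders look unmoved, and the peak contact force was about 51 N, against the hood's open stop (limit 60 N).

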